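# Fit the collimator tube on the light source and latch it

### The arm

A 6-joint arm with a two-finger parallel gripper is mounted at the origin on the work surface. World frame = base frame: x ahead of the robot, y to its left, z up, the work surface at z = 0. Lengths are in mm, angles in rad, forces in N, time in s.
With the tool pointing down it reaches from about 400 to 925 mm from the base axis. Payload 12.5 kg.
Tool frame: the origin (TCP) lies midway between the tips of the shut fingers; the grasp point (between the pads) lies 19 mm behind it; z points along the fingers, y is the line along which they close (so a half turn about z gives the same grasp; the last joint's range is limited). The gripper opens to 95 mm and grips with 3 to 60 N. Pads are 20 mm wide; open, the fingers measure 119 mm over their backs; the gripper's body (75 mm by 180 mm) begins 59 mm behind the grasp point.
Start: joints at [-1.255, 0.491, 1.559, -0, 1.092, -0.106], TCP at [255.901, -570.229, 214.661] pointing down, gripper open.
Joint ranges: [-3.1, 3.1], [-0.84, 2.19], [0.05, 2.79], [-1.13, 4.28], [0.06, 2.93], [-2.69, 2.69]. Speed limits (rad/s): [2.22, 2.22, 2.79, 3.14, 3.14, 3.14].

### API

Orientations are given as [roll, pitch, yaw] about the fixed x, y, z axes, in that order (R = Rz(yaw) Ry(pitch) Rx(roll)).
In Python, from cell import readout, eyes, env gives the robot as it stands.
- The arm moves only by the tool move_arm, never from a script. Its argument "plan" is a list of rows, each a list of 3 entries, a list of its own where there are three numbers: the turn, a rotation vector about the tool's x, y, z in degrees, then the shift along the tool's x, y, z in m, then the gripper command: -1 is shut, 1 is fully open, values between are in proportion. In form: [[[ax, ay, az], [x, y, z], jaw], ...]. A call has 1 to 5 rows; each row is the pose to reach, as a shift and turn from the pose commanded when the call began, along the tool's axes at that moment; what a row does not reach only later rows make up. A row lasts 1/8 s, in which the tool goes at most 62.5 mm and 10.7 degrees, less where a joint would pass 70% of its speed; a pose out of reach is approached as far as the arm can. A call with a gripper value outside its range is refused whole. The fingers move at their own pace and stop on an object; the grip force is fixed at half the most. Time passes only in rows, so rows that repeat a pose let the fingers close. It gives the time, the measured TCP pose, the force, the opening and the grip force at its end, in the units of the state.
- readout.state(): the state, without advancing time (a new reading comes with each control period).
- eyes.read_camera(name): name is "scene" or "top" or "wrist"; returns a dict with "img" (400x640x3 uint8, red, green, blue), "K" (3x3 intrinsics, pixels), "extrinsics" (4x4, takes a point from camera to world coordinates). Camera axes: x right, y up, looking along -z (the intrinsics and any distortion apply to the point x, -y, -z); pixel columns grow to the right and rows downward; lengths in mm; the calibration is good to about 2 mm. A picture is of the moment at which its call begins. There is no depth.
- env.job_done(): hands the job in; it is judged then, once.
Trained networks look in a picture, given as the dict that the camera call returned (one of the last four; its "shot" number tells which), for a name from the list of things; names that differ only in an ending like _2 or _b are one class to them, and where a whole thing is asked for, a point or a joint stands for the part that bears it (a point fixed in the world has none). Each returns a list of dicts, best first, with "score" (0 to 1); they miss things now and then, are a little off and sometimes report something else, mostly with a low value. They report only what shows in the picture. A call takes as long as a camera call. They do not tell look-alikes from the thing itself.
- eyes.cut_out(picture, name): "mask" (400x640 bool, what is visible of it) and "uv" ([column, row] in pixels, amid what is visible of it).
The state is a dict: "t": time; "joints": joint angles; "qvel": joint speeds; "tau": joint torques, N m; "eef_pos": TCP position; "tcp_rot": TCP orientation; "ft_force": force on the tool from outside, world axes, zero at the start; "moment": the same for the moment, N m; "opening": opening from 0.0 (shut) to 1.0 (fully open); "grip_force": force on a finger pad.
Only numpy, scipy, OpenCV 4.12 (cv2) and the standard library are available. Lean on these libraries where they do the work, as an engineer would, in place of code of your own. Each camera call takes 0.05 s, during which the arm holds its last target. There are 200 camera calls.

### The job

The black collimator tube leans in its sloping grey rest: lift it out, stand it upright on the round dark mat with its flange down, and let go of it. Then take it again from above, push it straight down over the metal port of the white light source until the flange sits flat on the housing (do not drop it on), and turn the blue latch a quarter turn clockwise until it drops into its locked detent with its tail over the flange. Leave the beaker, the bottle and the dish where they are.

Things in the scene. Friction and masses are not known exactly. Their poses are not given: they have to be found in the camera images.
- tube: Black collimator tube to fit, 0.11-0.22 kg: 38 mm outside, 32 mm bore, 75 mm long, open ended; dark steel flange (60 mm wide, 8 mm thick) at its lower end, orange band at its upper end. Origin: centre of the flange's underside; z: along the tube towards the orange end. Its turn about z does not matter. Starts loose in the rest, axis 30 degrees above level, orange end up and towards the robot.
- tube_top (a point): Centre of the tube's upper (orange) end, 75 mm from its origin.
- rest: Grey sloping rest, fixed, base 130 x 64 x 8 mm. Two rails (36 mm wide together) under the tube carry it from 20 to 48 mm above the flange's underside; the flange leans on a stop plate. The tube's upper 27 mm stick out free. Origin: on the table, 38 mm below the centre of the resting flange's underside; -x points to the tube's orange end.
- mat: Round dark rubber mat, fixed, 96 mm diameter, 6 mm thick, with a lighter grey disc on top. Origin: centre of its underside, on the table.
- source: White light source box with black top plate, fixed, 170 (x) x 260 (y) mm, top deck 70 mm above the table. Origin: centre of its underside. The port stands on its top 48 mm to its +y side, the latch 48 mm to its -y side.
- port (a point): Foot of the port, on its axis, at deck level (70 mm above the table); axes as the source's. The port is an upright aluminium spigot, 29 mm diameter, 28 mm tall, top 3 mm chamfered; the tube slides over it with 1.5 mm play all round until the flange rests on the deck, when the tube's origin and this point coincide.
- latch (a joint): Angle of the blue latch, rad: 0 open (tail pointing to the source's -x side; it starts here), growing clockwise seen from above, 1.571 locked (tail pointing to the port). An over-centre spring holds it at either end: it resists with up to 0.13 N m until 1.2; let go before that it springs back to 0, past that it snaps on by itself into the locked detent at 1.571.
- latch_grip (a point): Centre of the latch's bar grip, on the turning axis, 50 mm above the deck. The bar is 50 mm long (along this x axis, turning with the latch), 12 mm thick, 26 mm tall (36 to 62 mm above the deck). The tail, 14 mm wide, 10 to 17 mm above the deck, reaches 73 mm from the axis along this -x; locked, it passes 2 mm above the fitted flange.
- beaker: Bystander: empty glass beaker, 68 mm diameter, 90 mm tall. Origin: centre of its underside.
- bottle: Bystander: glass bottle with blue cap, 64 mm diameter, 130 mm tall. Origin: centre of its underside.
- dish: Bystander: flat covered glass dish, 91 mm diameter, 16 mm tall. Origin: centre of its underside.
Things that resemble listed ones, but are neither listed nor needed, are in the scene too. Several things have the shape of the mat; the one meant has the colours described above. There is more than one size of the tube; the job needs the smaller.

How it is judged:
By the outcome, as a careful person would: the job done as asked, in the order asked, and still so for the second after the job is handed in, with the robot touching nothing.
It also fails if it takes over 72 s, if anything falls off the work surface, if the arm or the gripper's body presses on something with over 40 N, if the wrist force passes 120 N, or if a joint passes its speed limit or range.

## Working session

There is one attempt and no reset: what is moved stays moved. The work goes in short steps, Python scripts to look and compute and a tool call to move; the robot and the scene stay as the last step left them, time stands still between calls to the robot, and variables do not carry over. Pictures are saved under pics/ and viewed, at most 10 in all, crops included, and the job is handed in when it is done.

Besides the shell and the picture viewer there is one more tool, called after ">>>" in YAML: its name, and indented under it one key for each argument. move_arm: Moves the arm, as the interface text tells. Its arguments: {"type":"object","properties":{"plan":{"type":"array","items":{"type":"array"}}},"required":["plan"]}

```bash
mkdir -p pics; ls; cat > h.py <<'E'
import numpy as np, cv2
from cell import readout, eyes, env
from scipy.spatial.transform import Rotation as R
def ray(c,uv):
    K=np.array(c["K"]);T=np.array(c["extrinsics"])
    d=np.linalg.inv(K)@np.array([uv[0],uv[1],1.]); d=np.array([d[0],-d[1],-d[2]])
    return T[:3,3],T[:3,:3]@d
def onz(c,uv,z):
    o,d=ray(c,uv); return o+d*(z-o[2])/d[2]
def proj(c,p):
    K=np.array(c["K"]);T=np.array(c["extrinsics"])
    q=T[:3,:3].T@(np.array(p)-T[:3,3]); q=np.array([q[0],-q[1],-q[2]]); q=K@q
    return q[:2]/q[2]
def save(c,n): cv2.imwrite("pics/"+n,cv2.cvtColor(c["img"],cv2.COLOR_RGB2BGR))
E
python3 - <<'E'
from h import *
s=readout.state();print(s)
for n in("top","scene"):
    c=eyes.read_camera(n);save(c,n+"0.png");print(n,[k for k in c],np.round(c["extrinsics"],2).tolist(),np.round(c["K"],1).tolist())
    for t in("tube","rest","mat","source","latch","beaker","bottle","dish"):
        print(t,[(round(d["score"],2),np.round(d["uv"]).tolist(),int(d["mask"].sum()),onz(c,d["uv"],0).round().tolist()[:2]) for d in eyes.cut_out(c,t)])
E
```

```text
pics
{'t': 0.0, 'joints': array([-1.25463191e+00,  4.91533107e-01,  1.55944715e+00, -3.87225188e-05,
        1.09168791e+00, -1.05619262e-01]), 'qvel': array([-0.00059503,  0.00203357,  0.00046304, -0.00051712, -0.00103805,
        0.0017955 ]), 'tau': array([-1.55946823e-04, -6.12650084e+01, -2.58183521e+01,  6.92353863e-02,
        4.81873623e-02, -1.11939901e-04]), 'eef_pos': array([ 255.79358884, -569.99417237,  214.07897346]), 'tcp_rot': array([-3.14051951e+00, -7.92319297e-05,  4.21801504e-01]), 'ft_force': array([-0.00867451,  0.33844871,  1.00344217]), 'moment': array([0.01240186, 0.03531652, 0.00580748]), 'grip_force': 0.0, 'opening': 0.9991095601675105}
top ['img', 'K', 'extrinsics', 'shot'] [[0.02, 0.99, -0.16, 414.41], [-1.0, 0.02, -0.01, 57.5], [-0.0, 0.16, 0.99, 1131.94], [0.0, 0.0, 0.0, 1.0]] [[419.9, 0.0, 325.7], [0.0, 419.9, 202.8], [0.0, 0.0, 1.0]]
tube [(0.89, [205.0, 142.0], 1113, [762.0, 409.0]), (0.65, [232.0, 206.0], 561, [583.0, 323.0])]
rest [(0.97, [241.0, 193.0], 588, [620.0, 298.0])]
mat [(0.96, [263.0, 263.0], 992, [432.0, 231.0]), (0.7, [445.0, 203.0], 4
[... 532 characters left out ...]
.76, 0.65, 767.56], [0.0, 0.0, 0.0, 1.0]] [[435.9, 0.0, 326.2], [0.0, 435.9, 192.0], [0.0, 0.0, 1.0]]
tube [(0.95, [389.0, 149.0], 416, [503.0, 390.0]), (0.79, [467.0, 177.0], 959, [741.0, 441.0])]
rest [(0.95, [396.0, 168.0], 750, [578.0, 333.0])]
mat [(0.9, [334.0, 201.0], 746, [554.0, 108.0]), (0.88, [333.0, 162.0], 512, [432.0, 223.0])]
source [(0.83, [242.0, 263.0], 10013, [559.0, -189.0])]
latch [(0.93, [224.0, 253.0], 669, [506.0, -204.0]), (0.27, [422.0, 193.0], 1037, [697.0, 296.0])]
beaker [(0.7, [395.0, 169.0], 679, [578.0, 327.0]), (0.64, [420.0, 194.0], 1004, [695.0, 291.0])]
bottle [(0.58, [389.0, 240.0], 1294, [746.0, 103.0])]
dish [(0.91, [234.0, 194.0], 709, [346.0, -66.0])]
```

View pics/top0.png

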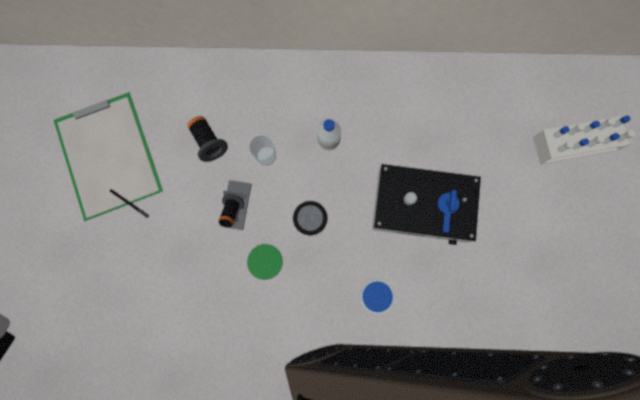

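View pics/scene0.png

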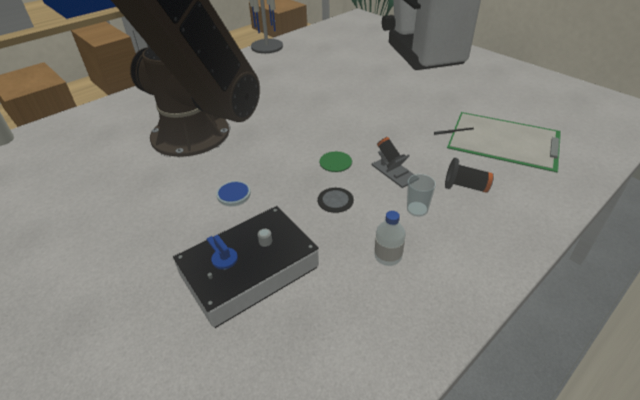

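The top view shows the candidates. Tubes: the small one in the grey rest at (231,210) is the one I want; the bigger one at (205,142) lies loose. Mats: the dark one with a grey disc at (310,218) is meant; a green disc is at (265,262) and the blue disc at (377,297) is the dish. The port is at (410,199), and the latch hub at (448,203) with its tail pointing down at (446,230).

```bash
python3 - <<'E'
from h import *
c=eyes.read_camera("top");s=eyes.read_camera("scene")
im=c["img"].astype(int)
r=cv2.resize(c["img"][150:260,180:340],(800,550),interpolation=cv2.INTER_CUBIC)
cv2.imwrite("pics/crop1.png",r[:,:,::-1])
def blob(m,box):
    x0,y0,x1,y1=box; q=np.zeros(m.shape,np.uint8); q[y0:y1,x0:x1]=m[y0:y1,x0:x1]
    n,l,st,ce=cv2.connectedComponentsWithStats(q); i=1+np.argmax(st[1:,4]); return (l==i),st[i],ce[i]
dark=im.sum(2)<180
m,st,ce=blob(dark,(285,195,335,242)); print("mat",st,onz(c,cv2.minEnclosingCircle(np.argwhere(m)[:,::-1].astype(np.float32))[0],6))
m,st,ce=blob(dark|((im[...,2]-im[...,0])>40),(365,155,490,241))
rect=cv2.minAreaRect(np.argwhere(m)[:,::-1].astype(np.float32));b=cv2.boxPoints(rect)
P=[onz(c,p,70) for p in b];print("src",st,rect,np.round(P,1).tolist(),np.mean(P,0))
print([np.linalg.norm(P[i]-P[i-1]).round(1) for i in range(4)])
lum=im.sum(2)
m,st,ce=blob(lum>250,(398,188,424,212));print("port top",st,ce,onz(c,ce,98))
bl=(im[...,2]-im[...,0])>40
m,st,ce=blob(bl,(430,180,465,240));print("latch",st,ce,onz(c,ce,70))
org=(im[...,0]-im[...,2])>60
m,st,ce=blob(org,(210,195,250,240));print("orange",st,ce,onz(c,ce,100))
d=eyes.cut_out(c,"rest")[0];rc=cv2.minAreaRect(np.argwhere(d["mask"])[:,::-1].astype(np.float32));print("rest",rc,[onz(c,p,8).round(1).tolist()[:2] for p in cv2.boxPoints(rc)])
im=s["img"].astype(int);org=(im[...,0]-im[...,2])>60
m,st,ce2=blob(org,(365,125,410,165));print("orange s",st,ce2)
def tri(u,v):
    A=[];bb=[]
    for cc,p in((c,u),(s,v)):
        o,dd=ray(cc,p);dd/=np.linalg.norm(dd);M=np.eye(3)-np.outer(dd,dd);A.append(M);bb.append(M@o)
    return np.linalg.solve(sum(A),sum(bb))
print("orange3d",tri(ce,ce2))
E
```

```text
mat [294 202  33  33 324] [554.72984254 108.09666713   6.        ]
src [ 375  165  105   76 6131] ((427.7105407714844, 203.75775146484375), (101.75687408447266, 66.48149108886719), 7.305758953094482) [[518.3, -55.7, 70.0], [690.6, -77.1, 70.0], [661.5, -337.6, 70.0], [491.0, -309.9, 70.0]] [ 590.32288007 -195.08479251   70.        ]
[np.float64(255.6), np.float64(173.6), np.float64(262.1), np.float64(172.8)]
port top [404 192  13  13 131] [410.         197.81679389] [ 598.69963263 -144.74143906   98.        ]
latch [437 189  23  44 548] [447.84306569 207.25547445] [ 581.21315754 -246.52126188   70.        ]
orange [220 216  13   6  43] [225.88372093 218.02325581] [538.05185289 311.85308052 100.        ]
rest ((234.01353454589844, 203.91891479492188), (25.975038528442383, 47.51131057739258), 9.462322235107422) [[529.1, 356.5], [658.4, 343.2], [647.9, 272.3], [519.1, 286.9]]
orange s [381 137   8   5  17] [384.64705882 139.05882353]
orange3d [540.02483582 315.33079042  88.96372096]
```

View pics/crop1.png

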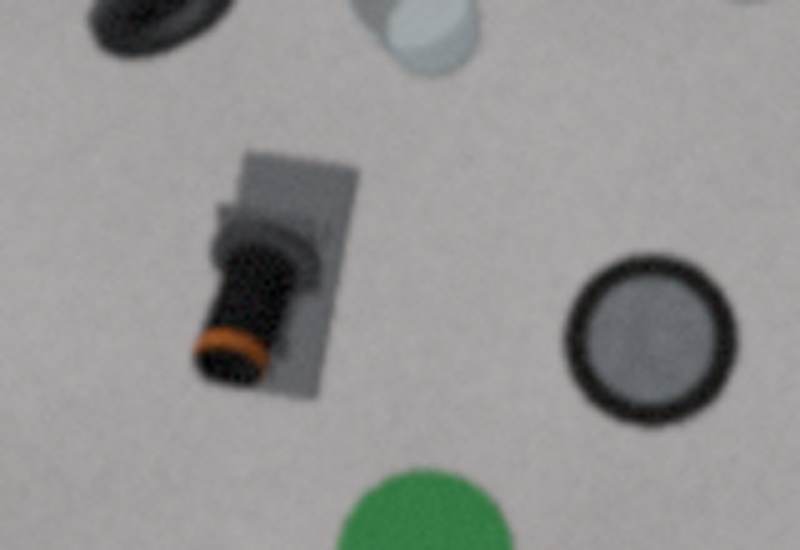

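The crop confirms it: the small tube with the orange band leans in the grey rest, opening at about (226,222), and the dark mat with the grey disc is to its right.

```bash
cat >> h.py <<'E'
def tool(psi,beta): # psi deg yaw of tool x (flipped family), beta tilt
    return R.from_euler("z",psi,degrees=True)*R.from_euler("y",beta,degrees=True)*R.from_euler("x",180,degrees=True)
def rel(p0,R0,p1,R1,tag=""):
    rv=(R0.inv()*R1).as_rotvec(degrees=True); sh=R0.inv().apply(np.array(p1)-p0)/1000
    print(tag,"turn",np.round(rv,1).tolist(),"shift",np.round(sh,4).tolist(), "rows",max(np.linalg.norm(rv)/10.7,np.linalg.norm(sh)/.0625).round(1))
def cur():
    s=readout.state(); return s["eef_pos"],R.from_euler("xyz",s["tcp_rot"]),s
def path(wps):
    p,r,_=cur()
    for i,(p1,r1) in enumerate(wps): rel(p,r,p1,r1,i); p,r=np.array(p1),r1
E
python3 - <<'E'
from h import *
c=eyes.read_camera("top")
T=onz(c,(226.2,222.4),75.5); a=onz(c,(243.6,230),8);b=onz(c,(251.6,183.6),8)
psi=np.degrees(np.arctan2(*(b-a)[[1,0]]));print("top",T,"psi",psi,np.linalg.norm(b-a))
a2=onz(c,(180+250/5,180.6),8);print("short edge",np.linalg.norm(a2-b),np.degrees(np.arctan2(*(b-a2)[[1,0]])))
w=eyes.read_camera("wrist");p,r,_=cur();E=np.array(w["extrinsics"])
print("cam in tool",r.inv().apply(E[:3,3]-p).round(1),(r.inv().as_matrix()@E[:3,:3]).round(2).tolist(),np.array(w["K"]).round(1).tolist())
h=np.array([np.cos(np.radians(psi)),np.sin(np.radians(psi)),0]);u=-h*np.cos(np.pi/6)+[0,0,.5]
d=h*.5-[0,0,np.cos(np.pi/6)]
G=T-13*u; pre=G-111*d;Rg=tool(psi+180,30);print("G",G,"pre",pre,"d",Rg.apply([0,0,1]),d)
p,r,_=cur()
z=lambda f:p+(pre-p)*f+[0,0,120*np.sin(np.pi*f)]
path([(z(.3),tool(75,0)),(z(.6),tool(125,5)),(z(.85),tool(psi+180,15)),(pre,Rg)])
E
```

```text
top [529.85446065 316.42640036  75.5       ] psi -6.787649554469741 128.4156291607854
short edge 60.00959659558685 -96.84848750215349
cam in tool [  81.5    0.2 -170.8] [[-0.0, 0.96, 0.29], [1.0, 0.0, -0.0], [-0.0, 0.29, -0.96]] [[313.4, 0.0, 322.3], [0.0, 313.4, 199.0], [0.0, 0.0, 1.0]]
G [541.03388135 315.09577914  69.        ] pre [485.92288042 321.65532003 165.12881982] d [ 0.4964955  -0.05909496 -0.8660254 ] [ 0.4964955  -0.05909496 -0.8660254 ]
0 turn [0.0, 0.0, -50.8] shift [0.1725, -0.2159, -0.0822] rows 4.8
1 turn [-2.2, -4.7, -50.0] shift [0.2763, -0.0026, -0.0022] rows 4.7
2 turn [-8.4, -9.4, -47.5] shift [0.1554, 0.175, 0.0587] rows 4.6
3 turn [0.0, -15.0, -0.0] shift [-0.0018, 0.1369, 0.0646] rows 2.4
```

>>> move_arm:
  plan:
    - [[0,0,-50.8],[0.1725,-0.216,-0.082],1]
    - [[0,0,-50.8],[0.1725,-0.216,-0.082],1]
    - [[0,0,-50.8],[0.1725,-0.216,-0.082],1]
    - [[0,0,-50.8],[0.1725,-0.216,-0.082],1]
    - [[0,0,-50.8],[0.1725,-0.216,-0.082],1]

```text
t: 1.78
eef_pos: [325.1, -300.3, 297.7]
tcp_rot: [3.14, 0.001, 1.315]
ft_force: [0.5, -0.4, -0.2]
opening: 1.003
grip_force: 0.0
```

>>> move_arm:
  plan:
    - [[-2.2,-4.7,-50],[0.276,-0.003,-0.002],1]
    - [[-2.2,-4.7,-50],[0.276,-0.003,-0.002],1]
    - [[-2.2,-4.7,-50],[0.276,-0.003,-0.002],1]
    - [[-2.2,-4.7,-50],[0.276,-0.003,-0.002],1]
    - [[-2.2,-4.7,-50],[0.276,-0.003,-0.002],1]

```text
t: 2.4
eef_pos: [393.7, -32.5, 299.0]
tcp_rot: [3.141, 0.089, 2.19]
ft_force: [0.6, 0.4, -0.4]
opening: 1.003
grip_force: 0.0
```

```bash
python3 - <<'E'
from h import *
s=cur()[2];print(s["t"],s["eef_pos"],s["tcp_rot"],s["joints"],s["ft_force"])
pre=np.array([485.9,321.7,165.1]);p=s["eef_pos"]
path([(p+(pre-p)*.7+[0,0,30],tool(173.2,18)),(pre,tool(173.2,30))])
E
```

```text
2.4 [393.6543875  -32.54897554 298.95535327] [3.14095029 0.08876232 2.18952797] [-0.2087019   0.0342725   1.97468174 -0.06798782  1.06775617 -0.79660935] [ 0.56557062  0.38140763 -0.38590882]
0 turn [-9.5, -12.1, -46.9] shift [0.1696, 0.1964, 0.049] rows 4.6
1 turn [0.0, -12.0, -0.0] shift [0.0075, 0.1088, 0.0713] rows 2.1
```

>>> move_arm:
  plan:
    - [[-9.5,-12.1,-46.9],[0.17,0.196,0.049],1]
    - [[-9.5,-12.1,-46.9],[0.17,0.196,0.049],1]
    - [[-9.5,-12.1,-46.9],[0.17,0.196,0.049],1]
    - [[-9.5,-12.1,-46.9],[0.17,0.196,0.049],1]
    - [[-9.5,-12.1,-46.9],[0.17,0.196,0.049],1]

```text
t: 3.02
eef_pos: [459.3, 215.4, 233.9]
tcp_rot: [-3.141, 0.312, 3.024]
ft_force: [0.4, -0.2, -0.2]
opening: 0.999
grip_force: 0.0
```

>>> move_arm:
  plan:
    - [[0,-12,0],[0.0075,0.109,0.071],1]
    - [[0,-12,0],[0.0075,0.109,0.071],1]
    - [[0,-12,0],[0.0075,0.109,0.071],1]
    - [[0,-12,0],[0.0075,0.109,0.071],1]

```text
t: 3.52
eef_pos: [487.0, 320.9, 162.4]
tcp_rot: [-3.139, 0.519, 3.019]
ft_force: [-0.1, -0.5, 0.8]
opening: 1.0
grip_force: 0.0
```

```bash
python3 - <<'E'
from h import *
s=cur()[2];print(s["t"],s["eef_pos"],s["tcp_rot"],s["joints"])
w=eyes.read_camera("wrist")
psi=np.radians(-6.8);h=np.array([np.cos(psi),np.sin(psi),0]);u=-h*np.cos(np.pi/6)+[0,0,.5]
T=np.array([529.9,316.4,75.5]);v=np.cross([0,0,1],h)
img=w["img"].copy()
for sgn in(-1,1):
    for k in(0,48,75): cv2.circle(img,tuple(int(x) for x in proj(w,T-(75-k)*u+sgn*19*v)),3,(0,255,0),1)
q=proj(w,T);print("T px",q);cv2.circle(img,tuple(int(x) for x in q),3,(255,0,255),-1)
w2=dict(w);w2["img"]=img;save(w2,"wrist1.png")
for t in("tube","tube_top"): print([(round(x["score"],2),np.round(x["uv"])) for x in eyes.cut_out(w,t)])
E
```

```text
3.525 [487.02259826 320.93010958 162.39429443] [-3.13934513  0.5192215   3.01945051] [ 0.62815162  0.42214915  1.98346342 -0.82359779  0.48188015 -0.12671033]
T px [323.23769793 192.90227603]
[(0.92, array([382., 270.])), (0.75, array([326., 213.])), (0.52, array([284., 269.])), (0.27, array([ 22., 244.]))]
[(0.85, array([325., 205.])), (0.81, array([385., 270.]))]
```

View pics/wrist1.png

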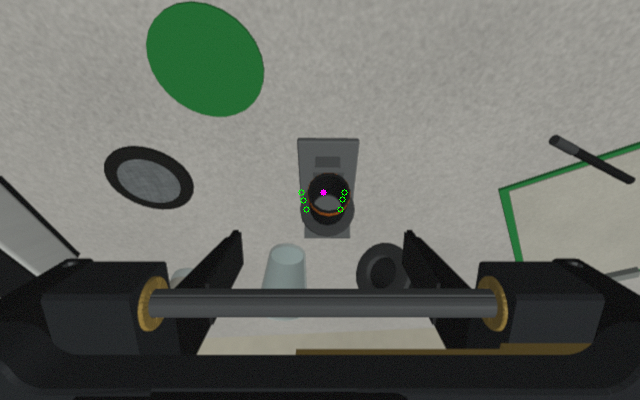

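The wrist view shows the tube's open end near (328,200), with the rest below it. My predicted centre at (323,193) is a few mm off, so I'll zoom in.

```bash
python3 - <<'E'
from h import *
w=eyes.read_camera("wrist")
r=cv2.resize(w["img"][130:245,280:380],(700,805),interpolation=cv2.INTER_CUBIC)[:, :];r=cv2.resize(r,(520,598));cv2.imwrite("pics/crop2.png",r[:,:,::-1])
im=w["img"].astype(int);o=((im[...,0]-im[...,2])>45);o[:130]=0;o[245:]=0;o[:,:290]=0;o[:,370:]=0
print(np.argwhere(o)[:,::-1].min(0),np.argwhere(o)[:,::-1].max(0))
E
```

```text
[312 196] [352 212]
```

View pics/crop2.png

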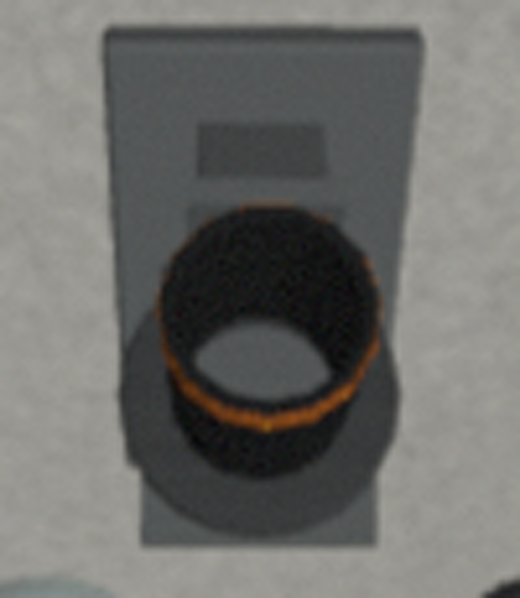

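The opening rim is centred near (332,189), and its 43 px width puts it about 277 mm from the camera. I'll correct the position from this view.

```bash
python3 - <<'E'
from h import *
w=eyes.read_camera("wrist")
f=lambda x,y:(280+x/5.2,130+y/5.2)
T=onz(w,f(270,309),75.5);print("T",T)
C=[onz(w,f(*q),8) for q in((105,37),(422,37),(377,545),(140,545))]
print(np.round(C,1).tolist(),[np.linalg.norm(C[i]-C[i-1]).round(1) for i in range(4)])
m0=(C[0]+C[1])/2;m1=(C[2]+C[3])/2;psi=np.degrees(np.arctan2(*(m1-m0)[[1,0]]));print("psi",psi)
psi=-6.8 if abs(psi+6.8)<1 else psi
h=np.array([np.cos(np.radians(psi)),np.sin(np.radians(psi)),0]);u=-h*np.cos(np.pi/6)+[0,0,.5]
v=np.cross([0,0,1],h);print("lateral T vs base mid",(T-m0)@v,(m1-m0)@v, "along",(T-m0)@h)
d=h*.5-[0,0,np.cos(np.pi/6)];G=T-13*u
path([(G-40*d,tool(psi+180,30)),(G+19*d,tool(psi+180,30))]);print(G+19*d)
E
```

```text
T [531.2651922  321.23828004  75.5       ]
[[519.3, 291.4, 8.0], [527.2, 353.1, 8.0], [691.2, 334.9, 8.0], [683.1, 271.4, 8.0]] [np.float64(165.0), np.float64(62.2), np.float64(165.0), np.float64(64.0)]
psi -6.6444801410696135
lateral T vs base mid -0.05687929197593089 0.44794651463758584 along 8.119271461336435
0 turn [-0.2, -0.1, -0.5] shift [0.0019, 0.0087, 0.071] rows 1.1
1 turn [0.0, 0.0, 0.0] shift [-0.0, 0.0, 0.059] rows 0.9
[551.87749814 318.78041136  52.54551733]
```

>>> move_arm:
  plan:
    - [[0,0,-0.5],[0.002,0.0087,0.04],1]
    - [[0,0,-0.5],[0.002,0.0087,0.08],1]
    - [[0,0,-0.5],[0.002,0.0087,0.115],1]
    - [[0,0,-0.5],[0.002,0.0087,0.13],1]
    - [[0,0,-0.5],[0.002,0.0087,0.13],1]

```text
t: 4.4
eef_pos: [554.6, 321.5, 56.7]
tcp_rot: [-3.133, 0.512, 3.026]
ft_force: [-0.0, -0.4, -0.8]
opening: 1.0
grip_force: 0.0
```

>>> move_arm:
  plan:
    - [[0,0,0],[0,0,0],-0.3]
    - [[0,0,0],[0,0,0],-1]
    - [[0,0,0],[0,0,0],-1]
    - [[0,0,0],[0,0,0],-1]
    - [[0,0,0],[0,0,0],-1]

```text
t: 5.03
eef_pos: [553.8, 322.1, 56.2]
tcp_rot: [-3.133, 0.511, 3.025]
ft_force: [-0.3, 0.4, 0.7]
opening: 0.531
grip_force: 0.0
```

```bash
python3 - <<'E'
from h import *
s=cur()[2];print({k:np.round(s[k],3) for k in s if k not in("tau","qvel")})
E
```

```text
{'t': np.float64(5.025), 'joints': array([ 0.556,  0.65 ,  1.93 , -1.134,  0.35 ,  0.146]), 'eef_pos': array([553.819, 322.071,  56.155]), 'tcp_rot': array([-3.133,  0.511,  3.025]), 'ft_force': array([-0.336,  0.385,  0.669]), 'moment': array([0.152, 0.149, 0.062]), 'grip_force': np.float64(0.0), 'opening': np.float64(0.531)}
```

Joint 4 is at its range limit, so the pose is a little off. I'll make the tool steeper about the grasp point before closing.

```bash
python3 - <<'E'
from h import *
psi=-6.7;h=np.array([np.cos(np.radians(psi)),np.sin(np.radians(psi)),0]);u=-h*np.cos(np.pi/6)+[0,0,.5]
G=np.array([531.3,321.2,75.5])-13*u
for b in(20,17):
    Rg=tool(psi+180,b);d=Rg.apply([0,0,1]);print(b,G+19*d);path([(G+19*d,Rg)])
E
```

```text
20 [548.93544616 319.12831121  51.14584021]
0 turn [-0.4, 9.3, 0.0] shift [0.0064, -0.0035, 0.0022] rows 0.9
17 [547.99856809 319.23836909  50.83020964]
0 turn [-0.4, 12.3, -0.0] shift [0.0074, -0.0035, 0.002] rows 1.1
```

>>> move_arm:
  plan:
    - [[-0.4,12.3,0],[0.007,-0.0035,0.002],0.6]
    - [[-0.4,12.3,0],[0.007,-0.0035,0.002],0.6]
    - [[-0.4,12.3,0],[0.007,-0.0035,0.002],0.6]
    - [[-0.4,12.3,0],[0.007,-0.0035,0.002],0.6]

```text
t: 5.52
eef_pos: [549.0, 318.8, 51.1]
tcp_rot: [-3.141, 0.297, 3.023]
ft_force: [1.1, 0.3, -0.6]
opening: 0.794
grip_force: 0.0
```

```bash
python3 - <<'E'
from h import *
s=cur()[2];print({k:np.round(s[k],3) for k in s if k not in("tau","qvel")})
psi=-6.7;h=np.array([np.cos(np.radians(psi)),np.sin(np.radians(psi)),0]);u=-h*np.cos(np.pi/6)+[0,0,.5]
G=np.array([531.3,321.2,75.5])-13*u
Rg=tool(psi+180,17);d=Rg.apply([0,0,1]);path([(G+19*d,Rg)])
E
```

```text
{'t': np.float64(5.525), 'joints': array([ 0.495,  0.649,  1.842, -0.41 ,  0.438, -0.603]), 'eef_pos': array([548.985, 318.818,  51.106]), 'tcp_rot': array([-3.141,  0.297,  3.023]), 'ft_force': array([ 1.065,  0.263, -0.562]), 'moment': array([ 0.098,  0.025, -0.006]), 'grip_force': np.float64(0.0), 'opening': np.float64(0.794)}
0 turn [-0.1, 0.0, -0.1] shift [0.0011, 0.0003, -0.0] rows 0.0
```

>>> move_arm:
  plan:
    - [[0,0,0],[0.001,0,0],-1]
    - [[0,0,0],[0.001,0,0],-1]
    - [[0,0,0],[0.001,0,0],-1]
    - [[0,0,0],[0.001,0,0],-1]
    - [[0,0,0],[0.001,0,0],-1]

```text
t: 6.15
eef_pos: [547.3, 318.8, 50.7]
tcp_rot: [-3.14, 0.296, 3.024]
ft_force: [-0.9, -4.2, 1.3]
opening: 0.38
grip_force: 29.9
```

>>> move_arm:
  plan:
    - [[0,0,0],[0,0,0],-1]
    - [[0,0,0],[0,0,0],-1]
    - [[0,0,0],[0,0,0],-1]
    - [[0,0,0],[0,0,0],-1]

```text
t: 6.65
eef_pos: [547.3, 318.8, 50.7]
tcp_rot: [-3.14, 0.296, 3.024]
ft_force: [-1.8, -5.2, 3.2]
opening: 0.38
grip_force: 29.9
```

```bash
python3 - <<'E'
from h import *
p,r,s=cur();print(s["opening"]*95,s["grip_force"],s["ft_force"],p,s["tcp_rot"])
psi=-6.7;h=np.array([np.cos(np.radians(psi)),np.sin(np.radians(psi)),0]);u=-h*np.cos(np.pi/6)+[0,0,.5]
T=np.array([531.3,321.2,75.5])
# tube in tool
uT=r.inv().apply(u);oT=r.inv().apply(T-75*u-p);print("tube axis in tool",uT,"origin",oT)
np.save("tube.npy",[uT,oT])
# upright: choose yaw psi2 so tool tilts in the arm plane; beta2 = 17-60
for az in(11,4,-3):
    R1=tool(az+180,17-60);print(az,R1.apply(uT))
az=8;R1=tool(az+180,-43)
M=np.array([554.7,108.1,6.5]); 
for hgt in(100,2):
    print("TCP",M+[0,0,hgt]-R1.apply(oT))
lift=p+80*(h*-.35+np.array([0,0,.94]))
mid=np.array([555,220,190.]);Rm=tool(180,-13)
hi=M+[0,0,60]-R1.apply(oT)
path([(lift,r),(mid,Rm),(hi,R1)])
E
```

```text
36.053788155403666 29.933917678281432 [-1.8263226  -5.16458512  3.23194131] [547.26888566 318.82201677  50.6996667 ] [-3.14019988  0.29618933  3.02394299]
tube axis in tool [ 0.6823759  -0.00163525 -0.73099962] origin [-42.98193554   0.57018796  26.39369124]
11 [-1.96067561e-04 -1.70397292e-03  9.99998529e-01]
4 [-4.02268164e-04 -1.66737714e-03  9.99998529e-01]
-3 [-6.02471875e-04 -1.60592461e-03  9.99998529e-01]
TCP [541.47555536 105.66563399 155.11673334]
TCP [541.47555536 105.66563399  57.11673334]
0 turn [0.0, 0.0, 0.0] shift [0.0048, -0.0001, -0.0801] rows 1.3
1 turn [-0.3, 29.9, -6.8] shift [-0.0639, -0.0973, -0.0474] rows 2.9
2 turn [3.8, 30.0, -7.1] shift [-0.0037, -0.1143, 0.076] rows 2.9
```

>>> move_arm:
  plan:
    - [[0,0,0],[-0.006,0,-0.019],-1]
    - [[0,0,0],[-0.012,0,-0.038],-1]
    - [[0,0,0],[-0.023,0,-0.076],-1]
    - [[0,0,0],[-0.023,0,-0.076],-1]

```text
t: 7.15
eef_pos: [548.2, 320.3, 132.6]
tcp_rot: [3.139, 0.301, 3.024]
ft_force: [-0.1, -0.4, -1.8]
opening: 0.378
grip_force: 29.9
```

```bash
python3 - <<'E'
from h import *
p,r,s=cur();print(s["opening"]*95,s["grip_force"],s["ft_force"],p)
uT,oT=np.load("tube.npy")
R1=tool(188,-43);M=np.array([554.7,108.1,6.5])
path([(np.array([555,220,190.]),tool(180,-13)),(M+[0,0,60]-R1.apply(oT),R1)])
E
```

```text
35.89897593616951 29.935930642532185 [-0.06022451 -0.38548676 -1.78082441] [548.23303903 320.26875013 132.59066176]
0 turn [-0.1, 30.2, -6.8] shift [-0.0347, -0.0986, -0.0496] rows 2.9
1 turn [3.8, 30.0, -7.1] shift [-0.0037, -0.1143, 0.076] rows 2.9
```

>>> move_arm:
  plan:
    - [[0,30.2,-6.8],[-0.035,-0.0986,-0.05],-1]
    - [[0,30.2,-6.8],[-0.035,-0.0986,-0.05],-1]
    - [[0,30.2,-6.8],[-0.035,-0.0986,-0.05],-1]
    - [[0,30.2,-6.8],[-0.035,-0.0986,-0.05],-1]

```text
t: 7.65
eef_pos: [555.7, 218.1, 186.3]
tcp_rot: [-3.136, -0.233, 3.137]
ft_force: [0.1, -0.5, -0.8]
opening: 0.386
grip_force: 29.9
```

>>> move_arm:
  plan:
    - [[3.8,30,-7.1],[-0.0037,-0.1143,0.076],-1]
    - [[3.8,30,-7.1],[-0.0037,-0.1143,0.076],-1]
    - [[3.8,30,-7.1],[-0.0037,-0.1143,0.076],-1]
    - [[3.8,30,-7.1],[-0.0037,-0.1143,0.076],-1]

```text
t: 8.15
eef_pos: [539.8, 104.7, 109.9]
tcp_rot: [-3.133, -0.759, -3.009]
ft_force: [-0.4, 0.2, -1.8]
opening: 0.379
grip_force: 29.9
```

```bash
python3 - <<'E'
from h import *
p,r,s=cur();print(s["opening"]*95,s["ft_force"],p,s["tcp_rot"],s["joints"])
uT,oT=np.load("tube.npy");O=p+r.apply(oT);u=r.apply(uT);print("origin",O,"axis",u)
a=[]
for n in("top","wrist","scene"):
    c=eyes.read_camera(n);img=c["img"].copy()
    for P in(O,O+75*u,[554.7,108.1,6]):
        q=proj(c,P);cv2.circle(img,tuple(int(x) for x in q),1,(255,0,255),-1)
    q=proj(c,O+20*u).astype(int);k=75 if n!="wrist" else 150
    x,y=np.clip(q[0]-k,0,640-2*k),np.clip(q[1]-k,0,400-2*k)
    print(n,x,y);a.append(cv2.resize(img[y:y+2*k,x:x+2*k],(266,266)) if 0 else cv2.resize(img[y:y+2*k,x:x+2*k],(266,266),interpolation=cv2.INTER_CUBIC))
cv2.imwrite("pics/up.png",np.hstack(a)[:,:,::-1])
E
```

```text
35.98141449601526 [-0.39470956  0.16816595 -1.84289726] [539.81067389 104.7147523  109.90975938] [-3.13313454 -0.75910069 -3.00893215] [ 0.09020534  0.83269781  1.39267586 -0.03787376  1.67453492 -1.60553692]
origin [552.66328194 106.77986363  61.17635589] axis [0.0074104  0.00557679 0.99995699]
top 234 139
wrist 172 100
scene 258 101
```

View pics/up.png

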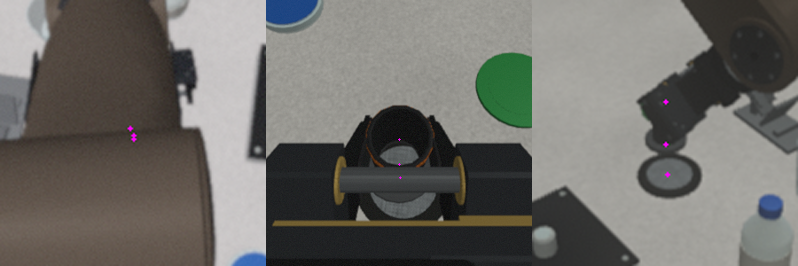

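The three views show the tube upright in the gripper, with its flange just above the mat, and the predicted points fall on it. Next I lower it.

```bash
python3 - <<'E'
from h import *
uT,oT=np.load("tube.npy");R1=tool(188,-43);M=np.array([554.7,108.1,6.])
path([(M+[0,0,z]-R1.apply(oT),R1) for z in(6,0,-3)])
p,r,s=cur()
for z in(6,1,-2):rel(p,r,M+[0,0,z]-R1.apply(oT),R1)
E
```

```text
0 turn [-0.2, -0.1, -0.2] shift [-0.0375, -0.0, 0.0383] rows 0.9
1 turn [0.0, 0.0, 0.0] shift [-0.0041, -0.0, 0.0044] rows 0.1
2 turn [0.0, 0.0, 0.0] shift [-0.002, -0.0, 0.0022] rows 0.0
 turn [-0.2, -0.1, -0.2] shift [-0.0375, -0.0, 0.0383] rows 0.9
 turn [-0.2, -0.1, -0.2] shift [-0.0409, 0.0, 0.0419] rows 0.9
 turn [-0.2, -0.1, -0.2] shift [-0.0429, 0.0, 0.0441] rows 1.0
```

>>> move_arm:
  plan:
    - [[-0.2,0,-0.2],[-0.02,0,0.02],-1]
    - [[-0.2,0,-0.2],[-0.0375,0,0.0383],-1]
    - [[-0.2,0,-0.2],[-0.0375,0,0.0383],-1]
    - [[-0.2,0,-0.2],[-0.0409,0,0.0419],-1]
    - [[-0.2,0,-0.2],[-0.0409,0,0.0419],-1]

```text
t: 8.93
eef_pos: [541.8, 104.7, 56.2]
tcp_rot: [3.141, -0.754, -3.002]
ft_force: [-0.6, 0.3, -2.1]
opening: 0.38
grip_force: 29.9
```

>>> move_arm:
  plan:
    - [[0,0,0],[-0.0007,0,0.0007],-1]
    - [[0,0,0],[-0.0007,0,0.0007],-1]

```text
t: 9.18
eef_pos: [541.6, 104.5, 54.5]
tcp_rot: [3.141, -0.756, -3.002]
ft_force: [0.4, 0.1, -1.5]
opening: 0.382
grip_force: 29.9
```

>>> move_arm:
  plan:
    - [[0,0,0],[-0.0007,0,0.0007],-1]
    - [[0,0,0],[-0.0007,0,0.0007],-1]

```text
t: 9.43
eef_pos: [541.5, 104.4, 53.3]
tcp_rot: [3.141, -0.757, -3.002]
ft_force: [-0.2, -0.3, -1.6]
opening: 0.382
grip_force: 29.9
```

>>> move_arm:
  plan:
    - [[0,0,0],[-0.0007,0,0.0007],-1]
    - [[0,0,0],[-0.0007,0,0.0007],-1]

```text
t: 9.68
eef_pos: [541.5, 104.5, 52.2]
tcp_rot: [3.141, -0.757, -3.002]
ft_force: [0.4, 1.1, -1.8]
opening: 0.384
grip_force: 29.9
```

```bash
python3 - <<'E'
from h import *
a=[]
for n in("scene","wrist"):
    c=eyes.read_camera(n)
    d=eyes.cut_out(c,"tube");print(n,[(round(x["score"],2),np.round(x["uv"])) for x in d])
    x,y,k=(300,150,40) if n=="scene" else (250,150,70)
    a.append(cv2.resize(c["img"][y:y+2*k,x:x+2*k],(400,400),interpolation=cv2.INTER_CUBIC))
cv2.imwrite("pics/low.png",np.hstack(a)[:,:,::-1])
E
```

```text
scene [(0.59, array([465., 177.])), (0.43, array([327., 203.]))]
wrist [(0.84, array([325., 256.]))]
```

View pics/low.png

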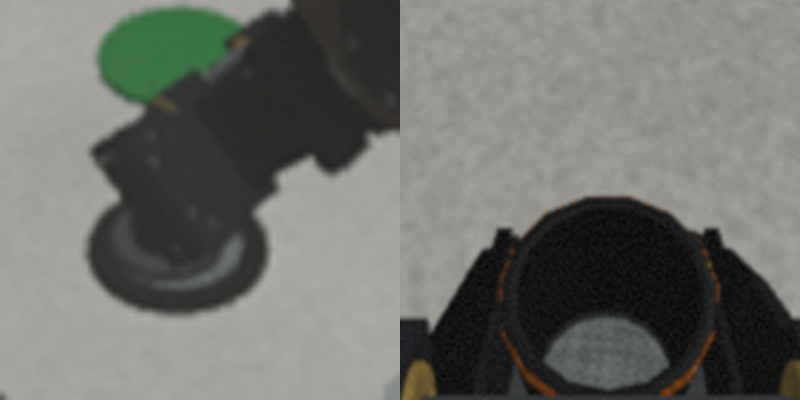

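The scene crop shows the flange within the mat's disc and very near it. I'll step down to contact.

>>> move_arm:
  plan:
    - [[0,0,0],[-0.0007,0,0.0007],-1]
    - [[0,0,0],[-0.0007,0,0.0007],-1]

```text
t: 10.12
eef_pos: [541.6, 104.5, 51.6]
tcp_rot: [3.141, -0.757, -3.002]
ft_force: [-0.3, 0.2, 1.4]
opening: 0.38
grip_force: 29.9
```

>>> move_arm:
  plan:
    - [[0,0,0],[-0.0007,0,0.0007],-1]
    - [[0,0,0],[-0.0007,0,0.0007],-1]

```text
t: 10.38
eef_pos: [541.7, 104.3, 51.4]
tcp_rot: [3.141, -0.757, -3.002]
ft_force: [-0.4, -1.8, 8.6]
opening: 0.38
grip_force: 30.0
```

>>> move_arm:
  plan:
    - [[0,0,0],[-0.0007,0,0.0007],-1]
    - [[0,0,0],[-0.0007,0,0.0007],-1]

```text
t: 10.62
eef_pos: [541.7, 104.1, 51.3]
tcp_rot: [3.141, -0.757, -3.003]
ft_force: [-1.6, -2.3, 15.4]
opening: 0.38
grip_force: 30.0
```

>>> move_arm:
  plan:
    - [[0,0,0],[0.001,0,-0.001],0.5]
    - [[0,0,0],[0.001,0,-0.001],1]
    - [[0,0,0],[0.001,0,-0.001],1]
    - [[0,0,0],[0.001,0,-0.001],1]
    - [[0,0,0],[0.001,0,-0.001],1]

```text
t: 11.25
eef_pos: [541.6, 104.5, 50.7]
tcp_rot: [3.141, -0.757, -3.002]
ft_force: [0.6, 0.9, -0.0]
opening: 0.852
grip_force: 0.0
```

>>> move_arm:
  plan:
    - [[0,0,0],[0,0,0],1]
    - [[0,0,0],[0,0,-0.03],1]
    - [[0,0,0],[0,0,-0.08],1]
    - [[0,0,0],[0,0,-0.12],1]
    - [[0,0,0],[0,0,-0.12],1]

```text
t: 11.88
eef_pos: [624.8, 116.0, 139.5]
tcp_rot: [3.141, -0.752, -3.002]
ft_force: [-0.3, -1.1, -1.0]
opening: 0.999
grip_force: 0.0
```

```bash
python3 - <<'E'
from h import *
p,r,s=cur();print(s["opening"],s["ft_force"],p,s["tcp_rot"])
path([(np.array([560,107,215.]),tool(180,0))])
E
```

```text
0.9987733699011658 [-0.25402062 -1.09259722 -1.00591618] [624.77677564 115.96843193 139.53112262] [ 3.14082068 -0.75225433 -3.00235404]
0 turn [-3.0, -43.0, 7.6] shift [0.0993, 0.0001, -0.0104] rows 4.1
```

>>> move_arm:
  plan:
    - [[-3,-43,7.6],[0.05,0,-0.06],1]
    - [[-3,-43,7.6],[0.0993,0,-0.01],1]
    - [[-3,-43,7.6],[0.0993,0,-0.01],1]
    - [[-3,-43,7.6],[0.0993,0,-0.01],1]
    - [[-3,-43,7.6],[0.0993,0,-0.01],1]

```text
t: 12.5
eef_pos: [556.1, 106.6, 213.8]
tcp_rot: [3.141, -0.002, 3.14]
ft_force: [0.1, 0.2, 0.6]
opening: 1.001
grip_force: 0.0
```

```bash
python3 - <<'E'
from h import *
p,r,s=cur();print(s["ft_force"],p,s["tcp_rot"],s["joints"])
w=eyes.read_camera("wrist");save(w,"wrist3.png")
im=w["img"].astype(int)
for P in([555,107,81],[555,107,6]):print(proj(w,P))
for n in("tube","tube_top","mat"):
    for d in eyes.cut_out(w,n)[:2]:
        q=cv2.minAreaRect(np.argwhere(d["mask"])[:,::-1].astype(np.float32));print(n,round(d["score"],2),d["uv"],q)
o=(im[...,0]-im[...,2])>45;k=np.argwhere(o)[:,::-1];print(len(k),k.min(0),k.max(0))
t=eyes.read_camera("top");print([ (x["score"],x["uv"]) for x in eyes.cut_out(t,"tube")])
E
```

```text
[0.08393811 0.18359158 0.5988236 ] [556.09737193 106.59199269 213.82900154] [ 3.14124053e+00 -1.77077114e-03  3.14045924e+00] [ 7.24988322e-02  4.08939959e-01  1.70531909e+00  5.61884119e-04
  1.02907375e+00 -1.49745390e+00]
[322.61228956 188.08087264]
[322.53769571 172.72962651]
tube 0.56 [322.2, 170.9] ((322.0, 176.5), (57.0, 48.0), 90.0)
tube_top 0.74 [321.1, 170.2] ((322.75, 176.25), (55.97230911254883, 49.3315315246582), 71.56504821777344)
mat 0.96 [431.1, 68.3] ((430.0, 67.5), (91.0, 86.0), 90.0)
mat 0.58 [329.4, 173.7] ((326.5, 174.0), (74.0, 75.0), 90.0)
2691 [138 167] [589 353]
[(0.56, [204.0, 140.1])]
```

View pics/wrist3.png

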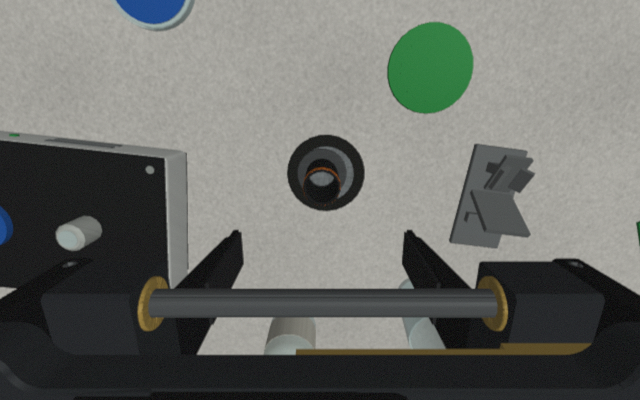

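The tube stands upright on the mat, flange down, with its opening near (322,183). It is slightly off the mat's centre at (326,172) but well inside. I'll refine the tube axis and also take the port from this view.

```bash
python3 - <<'E'
from h import *
w=eyes.read_camera("wrist");im=w["img"].astype(int)
o=(im[...,0]-im[...,2])>30;o[:150]=0;o[215:]=0;o[:,:295]=0;o[:,350:]=0
k=np.argwhere(o)[:,::-1];print(k.min(0),k.max(0))
cv2.imwrite("pics/crop4.png",np.hstack([cv2.resize(w["img"][125:225,275:375],(500,500),interpolation=cv2.INTER_CUBIC),cv2.resize(w["img"][205:265,45:105],(300,300),interpolation=cv2.INTER_CUBIC)[[*range(300)]+[299]*200]])[:,:,::-1])
for P,rr in(([555,107,81],19),([555,107,14],30),([555,107,6],30)):
    a=np.array([proj(w,np.array(P)+[rr*np.cos(t),rr*np.sin(t),0]) for t in np.linspace(0,6.28,60)])
    print((a.min(0)-[275,125])*5,(a.max(0)-[275,125])*5)
E
```

```text
[303 165] [340 197]
[142.54841102 213.84068671] [333.30568144 398.96587678]
[112.83577996 114.91950831] [362.61706845 360.36291248]
[115.31411294 110.7739826 ] [360.09956287 351.59412477]
```

View pics/crop4.png

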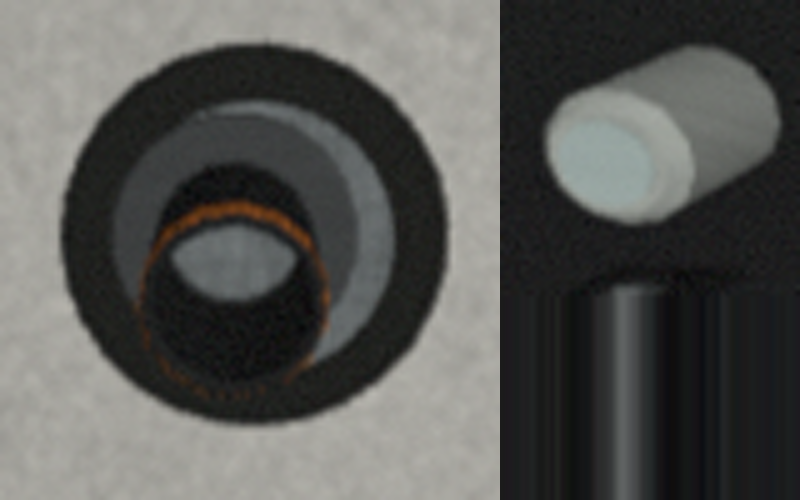

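```bash
python3 - <<'E'
from h import *
w=eyes.read_camera("wrist")
print("port",onz(w,(69,236.4),98),onz(w,(45+240/5,205+82/5),70))
p,r,s=cur();print(p)
path([(np.array([554.5,106.3,46.]),tool(180,0))])
E
```

```text
port [ 601.28670541 -142.97279268   98.        ] [ 595.96310064 -137.88617668   70.        ]
[558.66930972 106.71717994 212.8029647 ]
0 turn [0.0, -0.4, -0.0] shift [0.0031, -0.0004, 0.1668] rows 2.7
```

>>> move_arm:
  plan:
    - [[0,0,0],[0.004,0,0.06],1]
    - [[0,0,0],[0.004,0,0.115],1]
    - [[0,0,0],[0.004,0,0.155],1]
    - [[0,0,0],[0.004,0,0.167],1]
    - [[0,0,0],[0.004,0,0.167],1]

```text
t: 13.52
eef_pos: [553.9, 106.8, 46.4]
tcp_rot: [3.142, -0.006, 3.141]
ft_force: [-0.1, 0.8, -0.2]
opening: 1.0
grip_force: 0.0
```

>>> move_arm:
  plan:
    - [[0,0,0],[0,0,0],-0.1]
    - [[0,0,0],[0,0,0],-1]
    - [[0,0,0],[0,0,0],-1]
    - [[0,0,0],[0,0,0],-1]
    - [[0,0,0],[0,0,0],-1]

```text
t: 14.15
eef_pos: [553.7, 106.7, 46.6]
tcp_rot: [3.141, -0.005, 3.141]
ft_force: [0.5, 0.6, 0.0]
opening: 0.528
grip_force: 0.0
```

>>> move_arm:
  plan:
    - [[0,0,0],[0,0,0],-1]
    - [[0,0,0],[0,0,0],-1]
    - [[0,0,0],[0,0,0],-1]
    - [[0,0,0],[0,0,0],-1]

```text
t: 14.65
eef_pos: [553.7, 106.7, 46.5]
tcp_rot: [3.142, -0.005, 3.141]
ft_force: [-0.3, -0.5, -0.3]
opening: 0.393
grip_force: 30.0
```

```bash
python3 - <<'E'
from h import *
p,r,s=cur();print(s["opening"]*95,s["grip_force"],s["ft_force"],s["moment"],p,s["tcp_rot"])
E
```

```text
37.36031359394178 29.997167056426406 [-0.29046347 -0.52745067 -0.26128972] [ 0.02571305 -0.12613835  0.01400628] [553.66843057 106.70194511  46.49550286] [ 3.14150355 -0.00492092  3.14098498]
```

>>> move_arm:
  plan:
    - [[0,0,0],[0,0,-0.02],-1]
    - [[0,0,0],[0,0,-0.06],-1]
    - [[0,0,0],[0,0,-0.12],-1]
    - [[0,0,0],[-0.01,0,-0.17],-1]
    - [[0,0,0],[-0.02,0.03,-0.185],-1]

```text
t: 15.28
eef_pos: [575.7, 136.0, 234.9]
tcp_rot: [3.141, -0.0, 3.139]
ft_force: [-0.2, -0.3, -2.9]
opening: 0.393
grip_force: 30.0
```

>>> move_arm:
  plan:
    - [[0,0,0],[-0.01,0.06,0],-1]
    - [[0,0,0],[-0.02,0.11,0],-1]
    - [[0,0,0],[-0.027,0.155,0],-1]
    - [[0,0,0],[-0.027,0.155,0],-1]
    - [[0,0,0],[-0.027,0.155,0],-1]

```text
t: 15.9
eef_pos: [601.4, 291.4, 230.8]
tcp_rot: [-3.141, -0.006, 3.141]
ft_force: [0.3, -0.2, -0.9]
opening: 0.393
grip_force: 30.0
```

```bash
python3 - <<'E'
from h import *
p,r,s=cur();print(s["opening"]*95,s["ft_force"],p,s["tcp_rot"])
w=eyes.read_camera("wrist")
q=proj(w,[600,-143,98]);print(q,proj(w,p+[0.7,0,34.5]))
x,y=int(q[0])-50,int(q[1])-50
print(x,y)
l=cv2.resize(w["img"][y:y+100,x:x+100],(500,500),interpolation=cv2.INTER_CUBIC)
rr=cv2.resize(w["img"][170:300,285:360],(288,500),interpolation=cv2.INTER_CUBIC)
cv2.imwrite("pics/port.png",np.hstack([l,rr])[:,:,::-1])
E
```

```text
37.28986454719337 [ 0.270853   -0.19111936 -0.93338339] [601.35566866 291.43187007 230.81405056] [-3.14113449 -0.00577719  3.14144644]
[-111.20807511  188.37924225] [322.1406808  277.17995025]
-161 138
```

View pics/port.png

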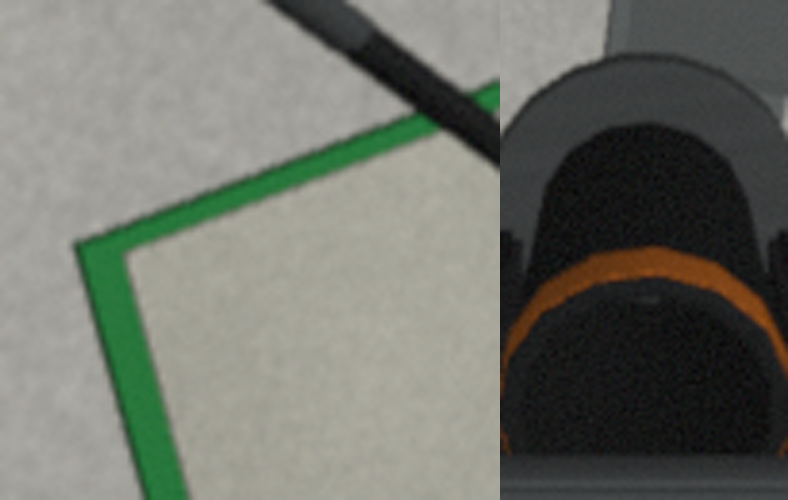

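The shift went the wrong way: at this yaw, tool y points along world +y, so the crop shows the clipboard and not the port. The tube in the gripper is fine. I've used all my picture views, so I'll measure numerically from here.

>>> move_arm:
  plan:
    - [[0,0,0],[0,-0.06,0],-1]
    - [[0,0,0],[0,-0.12,0],-1]
    - [[0,0,0],[0,-0.18,0],-1]
    - [[0,0,0],[0,-0.24,0],-1]
    - [[0,0,0],[0,-0.3,0],-1]

```text
t: 16.58
eef_pos: [600.8, -11.3, 231.7]
tcp_rot: [-3.142, -0.004, 3.14]
ft_force: [1.0, -0.4, -1.6]
opening: 0.389
grip_force: 30.0
```

>>> move_arm:
  plan:
    - [[0,0,0],[0,-0.05,0],-1]
    - [[0,0,0],[0,-0.069,0],-1]
    - [[0,0,0],[0,-0.069,0],-1]
    - [[0,0,0],[0,-0.069,0],-1]

```text
t: 17.08
eef_pos: [601.3, -76.5, 231.4]
tcp_rot: [3.141, -0.005, 3.141]
ft_force: [-0.2, -0.7, -1.8]
opening: 0.392
grip_force: 30.0
```

```bash
python3 - <<'E'
from h import *
p,r,s=cur();print(s["opening"]*95,s["ft_force"],p,s["tcp_rot"])
w=eyes.read_camera("wrist");im=w["img"].astype(int)
q=proj(w,[600,-143,98]);print("pred",q)
x,y=int(q[0])-45,int(q[1])-45
lum=im.sum(2)[y:y+90,x:x+90]
m=(lum>200).astype(np.uint8)
n,l,st,ce=cv2.connectedComponentsWithStats(m)
for i in range(1,n):
    if st[i,4]>60: print(st[i],ce[i]+[x,y])
for row in lum[10:80:2,6:84:2]: print("".join(" .:-=+*#%@"[min(9,v//70)] for v in row))
# orange band in hand
o=(im[...,0]-im[...,2])>30;o[:150]=0;o[300:]=0;o[:,:270]=0;o[:,375:]=0
k=np.argwhere(o)[:,::-1];print("orange",k.min(0),k.max(0))
for P in p+[0,0,34.5],p+[0,0,-40.5]:
  rr=19 if P[2]>p[2] else 30
  a=np.array([proj(w,P+[rr*np.cos(t),rr*np.sin(t),0]) for t in np.linspace(0,6.28,90)]);print(a.min(0),a.max(0))
E
```

```text
37.23105148524608 [-0.22763092 -0.7271109  -1.77650339] [601.29986854 -76.54995541 231.3535033 ] [ 3.14122548 -0.00490619  3.14123355]
pred [255.9366613  188.16051208]
[ 30  27  33  34 844] [256.21563981 186.57109005]
[ 71  49  19  41 504] [290.48214286 213.79761905]
:::....::.:..:.:..:::...:::::::::::.:::
:..::..:::..::.:.:::::::::.:::.::::.:::
...:......:::::::::.::.:::.::..::::::::
::.:.:::::.::.:.::.::.:.::::.:.::.:.::.
.:.:..::.::...:..:::.:::.::....::.:.::.
:.::..::....:.:.:::.::.::...::.::::..::
:.....:::.:::::...:::..::.:..:::::...:.
...:.:...:...:.::.:::..:::.:::.:...:..:
.:........:..:..:.::::::.:.:.::..:...::
...:......:::.:::.:-=+=+-..:::.::::....
..:.::.....::..::-+++****+::.....:..:::
.:......:::.....-+*********:.::.::..:.:
..........:....+#%%%%%%****+...:.:.:.::
....:.:.:..::.=#%%%@@@@@#***-.:.:..::::
::..:..:::...=#%%%%@%%@@@#**=..::...:.:
....:.......:*#%@@@@@@%%@%**+....:..:.:
::.:...:....-#@@@@@@@@@@@@#*+.......:..
...:..:::..:-#@@@@@@@@@@@@%*=...::.:...
...::.......=#@@@@@@@@@@@@%+:::.:..:...
..........:.-*%@@@@@@@@@@%%-.::..:.:...
.........:..:+@@@@@@@@@@%%#:...........
......:....:.=#@@@@@@@@@%%-......:::..:
.............:+#@@@@@@@%%#..........:::
...:....:..:..:+#%@@@@%#*:...........:-
.:....::.......:=+#####-:.:.........:--
...:....::........:=--:............:---
........:.....:................::.:----
:...............:......:.:.:.....::----
....:.:................:::.::.....-----
...........:.....................:-----
...:...:........:..............:.:-----
.................................------
................................:------
................................:------
................................:------
orange [284 234] [361 288]
[283.41006532 240.2436832 ] [360.98112789 309.3134885 ]
[280.4923163 181.3738999] [363.91065114 259.71227265]
```

```bash
cat > fit.py <<'E'
from h import *
from scipy.optimize import minimize
def sil(c,rings):
    m=np.zeros((400,640),np.uint8);pts=[]
    t=np.linspace(0,2*np.pi,60)
    for (P,r) in rings: pts+= [proj(c,np.array(P)+[r*np.cos(a),r*np.sin(a),0]) for a in t]
    h=cv2.convexHull(np.array(pts,np.float32))
    cv2.fillConvexPoly(m,np.round(h*16).astype(np.int32),1,shift=4);return m.astype(bool)
def fit(c,mask,win,rings,x0):
    def cost(v):
        s=sil(c,rings(v))&win;return 1-(s&mask).sum()/max(1,(s|(mask&win)).sum())
    best=min(((cost((x0[0]+dx,x0[1]+dy)),x0[0]+dx,x0[1]+dy) for dx in np.arange(-6,6.1,.5) for dy in np.arange(-6,6.1,.5)))
    return best
def blob_at(m,uv):
    n,l=cv2.connectedComponents(m.astype(np.uint8));return l==l[int(uv[1]),int(uv[0])]
def port(c,x0=(600,-143)):
    im=cv2.GaussianBlur(c["img"],(3,3),0).astype(int).sum(2)
    uv=proj(c,[*x0,95]);m=blob_at(im>205,uv)
    return fit(c,m,np.ones_like(m),lambda v:[([*v,70],14.5),([*v,95],14.5),([*v,98],11.5)],x0),m.sum()
E
python3 - <<'E'
from fit import *
p,r,s=cur();w=eyes.read_camera("wrist");print(p)
print("port",port(w))
im=cv2.GaussianBlur(w["img"],(3,3),0).astype(int).sum(2)
# flange: profile rows at several columns
for col in(305,322,340): print(col,im[170:215:1,col-1:col+2].mean(1).round().astype(int).tolist())
for zz in(-40.5,-32.5):
    a=np.array([proj(w,p+[30*np.cos(t),30*np.sin(t),zz]) for t in np.linspace(0,6.28,400)])
    print(zz,[round(min(b[1] for b in a if abs(b[0]-c)<1.5),1) for c in(305,322,340)])
a=np.array([proj(w,p+[19*np.cos(t),19*np.sin(t),-32.5]) for t in np.linspace(0,6.28,400)]);print("tube foot top row",a[:,1].min())
E
```

```text
[601.38602825 -76.2260269  231.35661523]
port ((np.float64(0.02768166089965396), np.float64(601.5), np.float64(-145.0)), np.int64(864))
305 [141, 141, 142, 141, 139, 141, 142, 141, 139, 140, 141, 141, 141, 140, 137, 137, 144, 159, 190, 228, 256, 267, 265, 262, 261, 262, 263, 266, 267, 266, 264, 261, 259, 259, 260, 255, 232, 182, 122, 89, 82, 83, 84, 85, 83]
322 [142, 144, 143, 140, 140, 142, 141, 141, 139, 139, 139, 138, 142, 155, 179, 212, 247, 269, 272, 269, 265, 264, 263, 261, 264, 265, 266, 266, 263, 261, 249, 208, 147, 102, 89, 90, 90, 88, 91, 95, 94, 90, 91, 92, 94]
340 [657, 655, 653, 654, 655, 658, 658, 661, 666, 670, 671, 670, 669, 672, 675, 667, 602, 454, 303, 248, 258, 268, 268, 267, 269, 270, 265, 260, 260, 261, 263, 264, 265, 268, 270, 269, 257, 225, 181, 141, 114, 101, 99, 99, 98]
-40.5 [np.float64(184.4), np.float64(181.4), np.float64(184.5)]
-32.5 [np.float64(187.0), np.float64(184.1), np.float64(187.3)]
tube foot top row 199.87375599479606
```

>>> move_arm:
  plan:
    - [[0,0.3,0],[0.0007,-0.04,0],-1]
    - [[0,0.3,0],[0.0007,-0.0686,0],-1]
    - [[0,0.3,0],[0.0007,-0.0686,0.04],-1]
    - [[0,0.3,0],[0.0007,-0.0686,0.086],-1]
    - [[0,0.3,0],[0.0007,-0.0686,0.086],-1]

```text
t: 17.8
eef_pos: [599.1, -144.5, 142.7]
tcp_rot: [3.139, -0.016, -3.141]
ft_force: [0.4, 0.4, 0.0]
opening: 0.39
grip_force: 30.0
```

>>> move_arm:
  plan:
    - [[0,0,0],[0,0,0],-1]
    - [[0,0,0],[0,0,0],-1]

```text
t: 18.05
eef_pos: [601.2, -145.8, 147.2]
tcp_rot: [-3.141, -0.007, 3.142]
ft_force: [-0.0, -0.6, -1.7]
opening: 0.391
grip_force: 30.0
```

>>> move_arm:
  plan:
    - [[0,-0.1,0],[0.0005,0.001,0.003],-1]
    - [[0,-0.1,0],[0.0005,0.001,0.006],-1]
    - [[0,-0.1,0],[0.0005,0.001,0.009],-1]
    - [[0,-0.1,0],[0.0005,0.001,0.012],-1]
    - [[0,-0.1,0],[0.0005,0.001,0.012],-1]

```text
t: 18.68
eef_pos: [599.7, -144.9, 133.0]
tcp_rot: [3.141, -0.009, 3.141]
ft_force: [0.0, -0.6, -1.1]
opening: 0.395
grip_force: 30.0
```

```bash
python3 - <<'E'
from h import *
p,r,s=cur();print(s["ft_force"],s["moment"],p,s["tcp_rot"])
E
```

```text
[ 0.04425976 -0.64676348 -1.11022319] [ 0.11441561 -0.16456039  0.01860746] [ 599.67537367 -144.92998414  132.9527211 ] [ 3.14137696 -0.00865088  3.14095494]
```

>>> move_arm:
  plan:
    - [[0,0,0],[-0.0008,0,0.003],-1]
    - [[0,0,0],[-0.0008,0,0.006],-1]
    - [[0,0,0],[-0.0008,0,0.009],-1]
    - [[0,0,0],[-0.0008,0,0.011],-1]
    - [[0,0,0],[-0.0008,0,0.011],-1]

```text
t: 19.3
eef_pos: [600.3, -144.9, 122.1]
tcp_rot: [3.141, -0.009, 3.141]
ft_force: [0.4, -0.2, -0.7]
opening: 0.394
grip_force: 30.0
```

>>> move_arm:
  plan:
    - [[0,0,0],[0,0,0.002],-1]
    - [[0,0,0],[0,0,0.004],-1]
    - [[0,0,0],[0,0,0.006],-1]
    - [[0,0,0],[0,0,0.006],-1]

```text
t: 19.8
eef_pos: [600.3, -144.9, 116.1]
tcp_rot: [3.141, -0.009, 3.141]
ft_force: [0.4, -0.4, -1.4]
opening: 0.396
grip_force: 30.0
```

Sliding on freely. Seat expected at TCP z ≈ 110.5.

>>> move_arm:
  plan:
    - [[0,0,0],[0,0,0.0015],-1]
    - [[0,0,0],[0,0,0.003],-1]
    - [[0,0,0],[0,0,0.004],-1]
    - [[0,0,0],[0,0,0.0045],-1]

```text
t: 20.3
eef_pos: [600.3, -144.9, 111.7]
tcp_rot: [3.141, -0.008, 3.141]
ft_force: [0.2, 0.3, -2.0]
opening: 0.395
grip_force: 30.0
```

>>> move_arm:
  plan:
    - [[0,0,0],[0,0,0.0005],-1]
    - [[0,0,0],[0,0,0.001],-1]

```text
t: 20.55
eef_pos: [600.3, -144.9, 110.7]
tcp_rot: [3.141, -0.008, 3.141]
ft_force: [0.8, -0.4, -1.4]
opening: 0.391
grip_force: 30.0
```

>>> move_arm:
  plan:
    - [[0,0,0],[0,0,0.0005],-1]
    - [[0,0,0],[0,0,0.001],-1]

```text
t: 20.8
eef_pos: [600.3, -145.0, 110.5]
tcp_rot: [-3.141, -0.008, 3.141]
ft_force: [-3.9, 0.6, 8.6]
opening: 0.392
grip_force: 30.0
```

>>> move_arm:
  plan:
    - [[0,0,0],[0,0,0.0005],-1]
    - [[0,0,0],[0,0,0.001],-1]

```text
t: 21.05
eef_pos: [600.4, -145.0, 110.4]
tcp_rot: [-3.141, -0.007, 3.141]
ft_force: [-6.5, 0.8, 19.5]
opening: 0.391
grip_force: 30.0
```

>>> move_arm:
  plan:
    - [[0,0,0],[0,0,-0.001],0]
    - [[0,0,0],[0,0,-0.001],1]
    - [[0,0,0],[0,0,-0.001],1]
    - [[0,0,0],[0,0,-0.001],1]
    - [[0,0,0],[0,0,-0.001],1]

```text
t: 21.68
eef_pos: [600.3, -144.9, 109.6]
tcp_rot: [3.141, -0.008, 3.141]
ft_force: [0.4, -0.3, 0.5]
opening: 0.859
grip_force: 0.0
```

>>> move_arm:
  plan:
    - [[0,0,0],[0,0,-0.01],1]
    - [[0,0,0],[0,0,-0.04],1]
    - [[0,0,0],[0,0,-0.08],1]
    - [[0,0,0],[0,-0.03,-0.11],1]
    - [[0,0,0],[0.0,-0.03,-0.11],1]

```text
t: 22.3
eef_pos: [601.9, -176.5, 222.6]
tcp_rot: [-3.14, -0.004, 3.14]
ft_force: [-0.5, 0.3, -0.0]
opening: 0.996
grip_force: 0.0
```

```bash
python3 - <<'E'
from fit import *
p,r,s=cur();print(s["ft_force"],p,s["tcp_rot"],s["joints"][5])
w=eyes.read_camera("wrist");im=w["img"].astype(int)
# tube check
t0=[600.8,-144.9]
g=cv2.GaussianBlur(w["img"],(3,3),0).astype(int);o=(g[...,0]-g[...,2])>30
q=proj(w,[*t0,145]).astype(int);o2=np.zeros_like(o);o2[max(0,q[1]-40):q[1]+45,q[0]-40:q[0]+40]=o[max(0,q[1]-40):q[1]+45,q[0]-40:q[0]+40]
k=np.argwhere(o2)[:,::-1];print("orange",k.min(0),k.max(0),"pred rim",q)
a=np.array([proj(w,[t0[0]+19*np.cos(t),t0[1]+19*np.sin(t),145]) for t in np.linspace(0,6.28,200)]);print(a.min(0),a.max(0))
b=(g[...,2]-g[...,0])>40
L=np.array([590.,-241.]);print("latch px",proj(w,[*L,132]),proj(w,[*L,87]))
n,l,st,ce=cv2.connectedComponentsWithStats(b.astype(np.uint8))
for i in range(1,n):
    if st[i,4]>100: print(st[i],ce[i],onz(w,ce[i],132).round(1))
print([(round(d["score"],2),d["uv"],int(d["mask"].sum())) for d in eyes.cut_out(w,"latch_grip")])
E
```

```text
[-0.48497955  0.27855985 -0.00116845] [ 601.94748059 -176.46652226  222.5978845 ] [-3.13968615 -0.00384924  3.13952497] -1.9561688077401198
orange [337 180] [383 203] pred rim [360 204]
[337.52745831 182.62522779] [383.25161741 226.2078725 ]
latch px [247.61952092 188.5514325 ] [257.99063201 177.24912038]
[ 232  102   54  115 3284] [258.59774665 167.35200974] [ 571.5 -230.4  132. ]
[(0.86, [260.3, 170.0], 3078)]
```

```bash
cat > latch.py <<'E'
from fit import *
def hull(c,P):
    m=np.zeros((400,640),np.uint8);h=cv2.convexHull(np.array([proj(c,q) for q in P],np.float32))
    cv2.fillConvexPoly(m,np.round(h*16).astype(np.int32),1,shift=4);return m.astype(bool)
def model(c,v):
    x,y,psi,hr=v;a=np.radians(psi);X=np.array([np.cos(a),np.sin(a),0]);Y=np.array([-X[1],X[0],0]);o=np.array([x,y,70.])
    box=lambda x0,x1,hw,z0,z1:[o+X*i+Y*j+[0,0,k] for i in(x0,x1) for j in(-hw,hw) for k in(z0,z1)]
    t=np.linspace(0,6.28,40)
    return hull(c,box(-25,25,6,36,62))|hull(c,box(-73,0,7,10,17))|hull(c,[o+[hr*np.cos(b),hr*np.sin(b),k] for b in t for k in(0,hh)])|hull(c,[o+[9*np.cos(b),9*np.sin(b),k] for b in t for k in(0,36)])
hh=10
def fitlatch(c,x0):
    g=cv2.GaussianBlur(c["img"],(3,3),0).astype(int);b=(g[...,2]-g[...,0])>40
    n,l,st,ce=cv2.connectedComponentsWithStats(b.astype(np.uint8))
    u=proj(c,[x0[0],x0[1],132]);i=min((i for i in range(1,n) if st[i,4]>500),key=lambda i:np.hypot(*(ce[i]-u)));m=l==i
    f=lambda v:1-(model(c,v)&m).sum()/(model(c,v)|m).sum()
    r=minimize(f,x0,method="Nelder-Mead",options=dict(initial_simplex=np.array([x0]+[np.array(x0)+d for d in np.diag([4,4,4,4])]),maxiter=300))
    return r.x.round(1),round(r.fun,3)
E
python3 - <<'E'
from latch import *
w=eyes.read_camera("wrist");print(fitlatch(w,[590.5,-240.2,-6.4,25]))
p,r,s=cur();print(p)
Rl=tool(180-6.4,0);L=np.array([590.5,-240.2,0])
path([(L+[0,0,180],Rl),(L+[0,0,103],Rl)])
E
```

```text
(array([ 591.8, -241.4,   -6.7,   27.1]), np.float64(0.072))
[ 600.71313693 -174.32516416  218.98241885]
0 turn [0.0, -0.6, 6.4] shift [0.0098, -0.0659, 0.039] rows 1.2
1 turn [0.0, 0.0, 0.0] shift [0.0, -0.0, 0.077] rows 1.2
```

>>> move_arm:
  plan:
    - [[0,0,6.6],[0.0095,-0.0665,0],0.5]
    - [[0,0,6.6],[0.0095,-0.0665,0.03],0]
    - [[0,0,6.6],[0.0095,-0.0665,0.06],0]
    - [[0,0,6.6],[0.0095,-0.0665,0.06],0]
    - [[0,0,6.6],[0.0095,-0.0665,0.06],0]

```text
t: 23.08
eef_pos: [591.6, -241.0, 160.4]
tcp_rot: [-3.141, -0.008, 3.026]
ft_force: [0.4, 0.0, 0.3]
opening: 0.534
grip_force: 0.0
```

```bash
python3 - <<'E'
from latch import *
p,r,s=cur();print(s["opening"],s["ft_force"],p,s["tcp_rot"])
Rl=tool(180-6.6,0);L=np.array([591.2,-240.8,0])
path([(L+[0,0,107],Rl)])
E
```

```text
0.5342949388319769 [0.43704582 0.02749201 0.27958489] [ 591.55816343 -240.98891218  160.36490591] [-3.14071506 -0.00809509  3.02646086]
0 turn [-0.1, -0.5, 0.0] shift [-0.0001, 0.0002, 0.0534] rows 0.9
```

>>> move_arm:
  plan:
    - [[0,-0.4,0],[0,0,0.02],0]
    - [[0,-0.4,0],[0,0,0.04],0]
    - [[0,-0.4,0],[0,0,0.054],0]
    - [[0,-0.4,0],[0,0,0.054],0]

```text
t: 23.58
eef_pos: [590.7, -241.2, 105.7]
tcp_rot: [-3.141, -0.002, 3.026]
ft_force: [0.3, 0.2, -1.2]
opening: 0.499
grip_force: 0.0
```

>>> move_arm:
  plan:
    - [[0,0,0],[0,0,0],-1]
    - [[0,0,0],[0,0,0],-1]
    - [[0,0,0],[0,0,0],-1]
    - [[0,0,0],[0,0,0],-1]
    - [[0,0,0],[0,0,0],-1]

```text
t: 24.2
eef_pos: [590.8, -240.8, 106.0]
tcp_rot: [-3.141, -0.001, 3.026]
ft_force: [1.6, 5.1, 2.6]
opening: 0.137
grip_force: 30.0
```

>>> move_arm:
  plan:
    - [[0,0,0],[0,0,0],-1]
    - [[0,0,0],[0,0,0],-1]
    - [[0,0,0],[0,0,0],-1]

```text
t: 24.58
eef_pos: [590.8, -240.9, 106.0]
tcp_rot: [-3.141, -0.001, 3.026]
ft_force: [1.3, 5.5, 2.6]
opening: 0.138
grip_force: 30.0
```

```bash
python3 - <<'E'
from h import *
p,r,s=cur();print(s["opening"]*95,s["grip_force"],s["ft_force"],s["moment"],p,s["tcp_rot"])
E
```

```text
13.083134938842125 30.00134378671646 [1.32654933 5.46874615 2.59977571] [ 1.17255416 -0.27647218 -0.0719354 ] [ 590.82837249 -240.85664139  106.04241032] [-3.14143547e+00 -1.22763756e-03  3.02576311e+00]
```

Bar gripped, 13 mm wide. Now the clockwise quarter turn.

>>> move_arm:
  plan:
    - [[0,0,9],[0,0,0],-1]
    - [[0,0,18],[0,0,0],-1]
    - [[0,0,27],[0,0,0],-1]
    - [[0,0,36],[0,0,0],-1]
    - [[0,0,45],[0,0,0],-1]

```text
t: 25.2
eef_pos: [590.6, -241.3, 106.0]
tcp_rot: [-3.14, -0.0, 2.236]
ft_force: [-1.6, 2.5, 3.1]
opening: 0.136
grip_force: 30.0
```

>>> move_arm:
  plan:
    - [[0,0,9],[0,0,0],-1]
    - [[0,0,18],[0,0,0],-1]
    - [[0,0,27],[0,0,0],-1]
    - [[0,0,36],[0,0,0],-1]
    - [[0,0,44],[0,0,0],-1]

```text
t: 25.82
eef_pos: [590.0, -241.5, 106.0]
tcp_rot: [-3.139, 0.001, 1.468]
ft_force: [-5.0, 1.1, 5.2]
opening: 0.139
grip_force: 30.0
```

>>> move_arm:
  plan:
    - [[0,0,1],[0,0,0],-1]
    - [[0,0,1],[0,0,0],-1]

```text
t: 26.08
eef_pos: [590.0, -241.5, 106.0]
tcp_rot: [-3.139, 0.001, 1.458]
ft_force: [-4.8, 0.7, 4.7]
opening: 0.138
grip_force: 30.0
```

```bash
python3 - <<'E'
from h import *
p,r,s=cur();print(s["opening"]*95,s["grip_force"],s["ft_force"],s["moment"],p,np.degrees(s["tcp_rot"]))
E
```

```text
13.071695927989293 30.003211498260498 [-4.8423586   0.67450227  4.72007315] [0.16607665 0.92247507 0.00194755] [ 590.01931818 -241.49533959  105.99734512] [-1.79842227e+02  5.53722748e-02  8.35270164e+01]
```

>>> move_arm:
  plan:
    - [[0,0,0],[0,0,0],0]
    - [[0,0,0],[0,0,0],0]
    - [[0,0,0],[0,0,0],0]
    - [[0,0,0],[0,0,0],0]

```text
t: 26.58
eef_pos: [590.8, -241.4, 105.7]
tcp_rot: [-3.14, 0.001, 1.455]
ft_force: [0.1, -0.7, 0.2]
opening: 0.476
grip_force: 0.0
```

>>> move_arm:
  plan:
    - [[0,0,0],[0,0,-0.03],0]
    - [[0,0,0],[0,0,-0.08],0]
    - [[0,0,0],[0,0,-0.14],0]
    - [[0,0,0],[0,0,-0.16],0]
    - [[0,0,0],[0,0,-0.16],0]

```text
t: 27.2
eef_pos: [591.3, -241.4, 267.2]
tcp_rot: [3.14, 0.002, 1.455]
ft_force: [0.8, 0.7, -0.1]
opening: 0.5
grip_force: 0.0
```

```bash
python3 - <<'E'
from latch import *
p,r,s=cur();print(s["t"],s["opening"],s["ft_force"],p)
w=eyes.read_camera("wrist");t=eyes.read_camera("top")
for psi in(-96.6,-6.6): print(psi,fitlatch(w,[591,-241,psi,27]))
g=cv2.GaussianBlur(w["img"],(3,3),0).astype(int);o=(g[...,0]-g[...,2])>30
t0=[600.8,-144.9];a=np.array([proj(w,[t0[0]+19*np.cos(b),t0[1]+19*np.sin(b),145]) for b in np.linspace(0,6.28,200)]);lo,hi=a.min(0).astype(int),a.max(0).astype(int)
print("rim pred",a.min(0),a.max(0));o2=np.zeros_like(o);o2[max(0,lo[1]-15):hi[1]+15,max(0,lo[0]-15):hi[0]+15]=o[max(0,lo[1]-15):hi[1]+15,max(0,lo[0]-15):hi[0]+15];k=np.argwhere(o2)[:,::-1]
print(k.min(0) if len(k) else None,k.max(0) if len(k) else None)
for n in("beaker","bottle","dish"):
    for c in(t,): print(n,[(round(d["score"],2),np.round(d["uv"])) for d in eyes.cut_out(c,n)])
E
```

```text
27.2 0.5001407496687211 [ 0.82681839  0.70109949 -0.05812945] [ 591.31421891 -241.41789725  267.24427662]
-96.6 (array([ 590.5, -242.5,  -96.4,   26.6]), np.float64(0.028))
-6.6 (array([ 590.4, -242.4,   -2.3,   27. ]), np.float64(0.46))
rim pred [297.56831622  63.02858639] [340.72374002 108.82941308]
[338  77] [339  79]
beaker [(0.8, array([263., 148.]))]
bottle [(0.67, array([323., 135.]))]
dish [(0.64, array([376., 296.])), (0.2, array([424., 205.]))]
```

```bash
python3 -c "
from cell import env
print(env.job_done())"
```

```text
the job is handed in; nothing more can be done
None
```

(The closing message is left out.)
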